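# Test two handle ferrules on the gauge pin and sort them

### The arm

A 6-joint arm with a two-finger parallel gripper is mounted at the origin on the work surface. World frame = base frame: x ahead of the robot, y to its left, z up, the work surface at z = 0. Lengths are in mm, angles in rad, forces in N, time in s.
With the tool pointing down it reaches from about 350 to 975 mm from the base axis. Payload 7.1 kg.
Tool frame: the origin (TCP) lies at the very end of the fingers, on their centre line; the grasp point (between the pads) lies tcp_to_grasp behind it (tcp_to_grasp is the distance from the TCP to the grasp point, in mm); z points along the fingers, x is the direction in which the jaws open and shut, and the axes are right-handed (so a half turn about z gives the same grasp; the last joint's range is limited). The gripper opens to 88 mm and grips with 3 to 60 N. Pads are 20 mm wide; open, the fingers measure 115 mm over their backs; the gripper's body (75 mm by 178 mm) begins 61 mm behind the grasp point.
Start: joints at [-1.257, 0.423, 1.63, -0, 1.089, -0.019], TCP at [204.199, -590.684, 222.675] pointing down, gripper open.
Joint ranges: [-3, 3], [-0.9, 2.11], [0.09, 2.58], [-1.31, 4.45], [0.11, 2.69], [-2.54, 2.54]. Speed limits (rad/s): [2.39, 2.39, 3.01, 3.14, 3.14, 3.14].

### API

Orientations are given as a rotation vector (axis times angle).
In Python, from workcell import get_obs, get_image, close_job, recognise, mark_of, tcp_to_grasp gives the robot as it stands. The module is installed in compiled form; this text tells all that it offers.
- The arm moves only by the tool move_arm, never from a script. Its argument "motion" is a list of rows, each a list of 7 numbers: the shift along the world's x, y, z in mm, then the turn, a rotation vector about the world's x, y, z in rad, then the finger opening in mm, from 0 to 87.8. A call has 1 to 5 rows; each row is the pose to reach, as a shift and turn from the pose commanded when the call began; what a row does not reach only later rows make up. A row lasts 1/12 s, in which the tool goes at most 41.7 mm and 7.16 degrees, less where a joint would pass 70% of its speed; a pose out of reach is approached as far as the arm can. A call with a gripper value outside its range is refused whole. The fingers move at their own pace and stop on an object; the grip force is fixed at half the most. Time passes only in rows, so rows that repeat a pose let the fingers close. It gives the time, the measured TCP pose, the force and the opening at its end, in the units of the state.
- get_obs(): the state, without advancing time (a new reading comes with each control period).
- get_image(name): name is "side" or "top" or "wrist"; returns a dict with "color" (400x640x3 uint8, red, green, blue), "mtx" (3x3 intrinsics, pixels), "k1" (the pictures are not rectified: a ray, as slopes to the right and down, at radius r is drawn at 1 + k1 r^2 times it, then the intrinsics apply), "camera_from_world" (4x4, takes a point from world to camera coordinates). Camera axes: x right, y up, looking along -z (the intrinsics and any distortion apply to the point x, -y, -z); pixel columns grow to the right and rows downward; lengths in mm; the calibration is good to about 2 mm. A picture is of the moment at which its call begins. There is no depth.
- close_job(): hands the job in, once; it reports no verdict.
Trained networks look in a picture, given as the dict that the camera call returned (one of the last four; its "shot" number tells which), for a name from the list of things; names that differ only in an ending like _2 or _b are one class to them, and where a whole thing is asked for, a point or a joint stands for the part that bears it (a point fixed in the world has none). Each returns a list of dicts, best first, with "p" (0 to 1); they miss things now and then, are a little off and sometimes report something else, mostly with a low value. They report only what shows in the picture. A call takes as long as a camera call. They do not tell look-alikes from the thing itself.
- recognise(picture, label): "bbox" ([centre column, centre row, width, height] in pixels, round what is visible of it).
- mark_of(picture, label): "location" ([row, column] in pixels: a listed point, or the origin of a listed thing).
The state is a dict: "t": time; "qpos": joint angles; "qvel": joint speeds; "joint_torque": joint torques, N m; "ee_pos": TCP position; "orientation": TCP orientation; "ft_force": force on the tool from outside, world axes, zero at the start; "moment": the same for the moment, N m; "width": finger opening in mm.
Only numpy, scipy, OpenCV 4.12 (cv2) and the standard library are available. Lean on these libraries where they do the work, as an engineer would, in place of code of your own. Each camera call takes 0.05 s, during which the arm holds its last target. There are 200 camera calls.

### The job

Two look-alike ferrules for the coffee machine's handle stand on the breakfast bar, and one of them is bored too tight. Take one, slide it gently down the upright gauge pin until it is fully home on the base or stops short, let it rest there for a moment, and then stand it upright where it belongs: wholly on the cork coaster if it went fully home, flat inside the black drip tray if it stopped short. Only after that try the other one on the pin and put it away in the same way; do not force the tight one, and leave everything else on the bar where it is.

Things in the scene. Friction and masses are not known exactly. Their poses are not given: they have to be found in the camera images.
- ferrule_a: one of two look-alike aluminium ferrules, closed on top, standing upright: 36 mm across, 55 mm tall, black band at 30-38 mm, 0.11 kg. Bore 21 mm, opens downward, unseen: in one it is 45 mm deep and takes the whole pin, in the other it narrows to 8 mm after 15 mm, so that it stops 25 mm above the base; only trying tells which. Origin: centre of the underside, z up
- ferrule_b: one of two look-alike aluminium ferrules, closed on top, standing upright: 36 mm across, 55 mm tall, black band at 30-38 mm, 0.11 kg. Bore 21 mm, opens downward, unseen: in one it is 45 mm deep and takes the whole pin, in the other it narrows to 8 mm after 15 mm, so that it stops 25 mm above the base; only trying tells which. Origin: centre of the underside, z up
- gauge: the gauge, fixed: a dark steel disc 72 mm in diameter and 12 mm thick with an upright brass pin in its centre, 18 mm in diameter, standing 40 mm above the disc (tip 52 mm above the bar), the top 6 mm tapering to 12 mm. Origin: centre of the underside, z up
- gauge_seat (a point): point on the pin's axis at the top face of the gauge's disc (12 mm above the bar); the underside of a ferrule that is fully home is here
- coaster: round cork coaster, fixed, 110 mm in diameter, 5 mm thick. Origin: centre of the underside
- drip_tray: low black plastic drip tray, fixed, open on top: 130 mm along its x, 110 mm along its y, walls 16 mm high and 4 mm thick, floor about 4 mm thick. Origin: centre of the underside
- espresso_cup: bystander: glass espresso cup, 60 mm in diameter, 65 mm tall, loose. Origin: centre of the underside
- jug: bystander: empty steel frothing jug, 84 mm in diameter, 95 mm tall, handle to its +y, loose. Origin: centre of the underside
- spoon: bystander: steel spoon 140 mm long, lying along its x, loose
- pod: bystander: copper-coloured coffee pod, 37 mm in diameter, 28 mm tall, rim down, loose. Origin: centre of the underside
- mug: bystander: blue mug, 76 mm in diameter, 85 mm tall, handle to its +y, loose. Origin: centre of the underside
- sugar_jar: bystander: glass sugar jar with a wooden lid, 72 mm in diameter, 90 mm tall, loose. Origin: centre of the underside
There are look-alikes about, which are no part of the job. Leave any blue or purple look-alike of the ferrule_b alone. There is more than one size of the drip_tray; the one meant has the size given above.

How it is judged (in metres and radians):
On the way, in this order (a step that is already met when the one before it is completed fails the run):
1. a first ferrule has been tried on the gauge pin: slid down fully home (within 4 mm of the base), or, if it is the tight one, down to where it stops, resting or lightly pressed on the pin (((horizontal distance between ferrule_a and gauge_seat below 0.005 m and z of ferrule_a in the frame of gauge_seat below 0.004 m and angle between ferrule_a's own z axis and vertical below 0.1 rad) or (horizontal distance between ferrule_b and gauge_seat below 0.005 m and z of ferrule_b in the frame of gauge_seat between 0.02 and 0.029 m and angle between ferrule_b's own z axis and vertical below 0.15 rad and contact force between ferrule_b and gauge above 0.3 N))), for 0.1 s.
2. with the first ferrule put away in its right place, the other one has been tried on the pin in the same way ((((horizontal distance between ferrule_a and coaster below 0.04 m and z of ferrule_a in the frame of coaster between 0.002 and 0.009 m and angle between ferrule_a's own z axis and vertical below 0.1 rad) and (horizontal distance between ferrule_b and gauge_seat below 0.005 m and z of ferrule_b in the frame of gauge_seat between 0.02 and 0.029 m and angle between ferrule_b's own z axis and vertical below 0.15 rad and contact force between ferrule_b and gauge above 0.3 N)) or ((x of ferrule_b in the frame of drip_tray between -0.047 and 0.047 m and y of ferrule_b in the frame of drip_tray between -0.037 and 0.037 m and z of ferrule_b in the frame of drip_tray between 0.001 and 0.009 m and angle between ferrule_b's own z axis and vertical below 0.1 rad) and (horizontal distance between ferrule_a and gauge_seat below 0.005 m and z of ferrule_a in the frame of gauge_seat below 0.004 m and angle between ferrule_a's own z axis and vertical below 0.1 rad)))), for 0.1 s.
At the end, for the whole second after the job is handed in: The ferrule that goes fully home stands upright on the coaster (its axis within 40 mm of the coaster's centre), the one that stops short stands upright and flat on the drip tray's floor inside its walls (each within 0.1 rad of upright, underside within a few mm of its support), both at rest (horizontal distance between ferrule_a and coaster below 0.04 m and z of ferrule_a in the frame of coaster between 0.002 and 0.009 m and angle between each of ferrule_a, ferrule_b's own z axis and vertical below 0.1 rad and x of ferrule_b in the frame of drip_tray between -0.047 and 0.047 m and y of ferrule_b in the frame of drip_tray between -0.037 and 0.037 m and z of ferrule_b in the frame of drip_tray between 0.001 and 0.009 m and linear speed of each of ferrule_a, ferrule_b below 0.02 m/s); the robot touches nothing.
It fails at once if a bystander (cup, jug, spoon, pod, mug, sugar jar) is moved by more than 30 mm (distance of any of espresso_cup, jug, spoon, pod, mug, sugar_jar from where it was at the start of the episode above 0.03 m).
It fails at once if a ferrule is forced: more than 60 N between it and the gauge (contact force between any of ferrule_a, ferrule_b and gauge above 60 N).
It also fails if it takes over 69 s, if anything falls off the work surface, if the arm or the gripper's body presses on something with over 40 N, if the wrist force passes 120 N, or if a joint passes its speed limit or range.

## Working session

There is one attempt and no reset: what is moved stays moved. The work goes in short steps, Python scripts to look and compute and a tool call to move; the robot and the scene stay as the last step left them, time stands still between calls to the robot, and variables do not carry over. Pictures are saved under pics/ and viewed, about 8 in all and at most 12, crops included, and the job is handed in when it is done.

Besides the shell and the picture viewer there is one more tool, called after ">>>" as name([rows], argument=value, ...), one row to a line, values as JSON. move_arm: Moves the arm, as the interface text tells. Its arguments: {"type":"object","properties":{"motion":{"type":"array"}},"required":["motion"]}

```bash
mkdir -p pics; cat > h.py <<'E'
import numpy as np, cv2
from workcell import *
def ray(im,u,v):
    K=im["mtx"];k=im["k1"];d=np.array([(u-K[0][2])/K[0][0],(v-K[1][2])/K[1][1]])
    s=d.copy()
    for _ in range(20): s=d/(1+k*(s@s))
    T=np.array(im["camera_from_world"]);R=T[:3,:3];c=-R.T@T[:3,3]
    return c,R.T@np.array([s[0],-s[1],-1.])
def at(im,u,v,z):
    c,r=ray(im,u,v);return c+r*(z-c[2])/r[2]
def proj(im,p):
    T=np.array(im["camera_from_world"]);q=T[:3,:3]@np.array(p,float)+T[:3,3]
    s=np.array([q[0],-q[1]])/-q[2];s=s*(1+im["k1"]*(s@s));K=im["mtx"]
    return np.array([K[0][0]*s[0]+K[0][2],K[1][1]*s[1]+K[1][2]])
def two(im1,p1,im2,p2):
    (a,r),(b,s)=ray(im1,*p1),ray(im2,*p2);r=r/np.linalg.norm(r);s=s/np.linalg.norm(s)
    t=np.linalg.lstsq(np.c_[r,-s],b-a,rcond=None)[0];return (a+r*t[0]+b+s*t[1])/2,np.linalg.norm(a+r*t[0]-b-s*t[1])
def save(im,n): cv2.imwrite(f"pics/{n}.png",np.array(im["color"])[:,:,::-1])
E
python3 - <<'E'
from h import *
np.set_printoptions(precision=1,suppress=True)
print(tcp_to_grasp,get_obs())
ims={n:get_image(n) for n in("top","side")}
for n,im in ims.items(): save(im,n+"0"); T=np.array(im["camera_from_world"]);print(n,-T[:3,:3].T@T[:3,3])
for l in "ferrule_a gauge gauge_seat coaster drip_tray espresso_cup jug spoon pod mug sugar_jar".split():
  for n,im in ims.items():
    for d in mark_of(im,l)[:4]:
      r,c=d["location"];print(l,n,round(d["p"],2),np.array([c,r]),at(im,c,r,12 if l=="gauge_seat" else 0)[:2])
E
```

```text
18.700000000000003 {'t': 0.0, 'qpos': array([-1.3,  0.4,  1.6,  0. ,  1.1, -0. ]), 'qvel': array([ 0.,  0., -0.,  0., -0., -0.]), 'joint_torque': array([  0. , -54.5, -27.4,   0.1,   0. ,  -0. ]), 'ee_pos': array([ 204. , -590.2,  221.9]), 'orientation': array([-2.6,  1.8,  0. ]), 'ft_force': array([-0.1,  0. ,  0.1]), 'moment': array([0. , 0. , 0.1]), 'width': 87.71962758440445}
top [ 262.8  -11.5 1555.9]
side [  325.1 -1129.4   719.4]
ferrule_a top 0.61 [374.4 166.4] [ 607.7 -208.3]
ferrule_a top 0.53 [382.9 145.3] [ 684.5 -238.7]
ferrule_a top 0.45 [366.  200.7] [ 485.4 -178.6]
ferrule_a top 0.43 [348.4 176.8] [ 569.  -116.9]
ferrule_a side 0.66 [354.8 225.9] [ 574.1 -124.4]
ferrule_a side 0.57 [327.6 240.8] [ 495.1 -175.3]
ferrule_a side 0.57 [372.4 248.1] [ 595.3 -221.9]
ferrule_a side 0.56 [403.  250.1] [ 665.1 -241.9]
gauge top 0.53 [319.7 178.9] [560.  -16.5]
gauge side 0.55 [337.5 203.6] [550.9 -13. ]
gauge_seat top 0.59 [317.6 175.4] [570.  -9.]
gauge_seat side 0.83 [343.2 203.4] [562.4 -33.2]
coaster top 0.68 [261.8 159. ] [628.3 188.3]
coaster side 0.82 [354.7 166. ] [644.9 192.5]
drip_tray top 0.98 [206.6 279.4] [206.9 363.3]
drip_tray top 0.78 [263.  212.7] [438.1 178.1]
drip_tray top 0.58 [373.2 166.4] [ 607.6 -204. ]
drip_tray side 0.93 [212.5 153.6] [204.4 356.9]
drip_tray side 0.89 [297.3 174.2] [462.9 169.9]
drip_tray side 0.75 [293.5 288.6] [ 393.4 -332.5]
espresso_cup side 0.89 [411.3 186.7] [778.5  41. ]
jug top 0.66 [356.6 120.1] [ 775.6 -145.3]
jug side 0.78 [431.3 225.9] [ 766.8 -157.7]
spoon top 0.84 [219.3 214. ] [431.3 329.5]
spoon side 0.65 [281.3 151.6] [429.6 331.6]
spoon side 0.38 [324.1 240.3] [ 487.1 -171.9]
pod side 0.58 [292.4 219.8] [420.9 -70.8]
mug top 0.94 [207.9 155. ] [640.1 379.4]
mug side 0.9 [340.2 140.9] [636.3 379.9]
sugar_jar top 0.64 [426.9 162.1] [ 626.3 -394.1]
sugar_jar side 0.74 [401.9 291. ] [ 620.4 -378.8]
```

```bash
python3 - <<'E'
import cv2
a=cv2.imread("pics/top0.png")[100:310,170:450];b=cv2.imread("pics/side0.png")[110:330,190:470]
f=lambda x:cv2.resize(x,None,fx=2.8,fy=2.8,interpolation=3)[:,:784]
cv2.imwrite("pics/t1.png",f(a));cv2.imwrite("pics/s1.png",f(b)[:600])
E
```

```text
(no output)
```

View pics/t1.png

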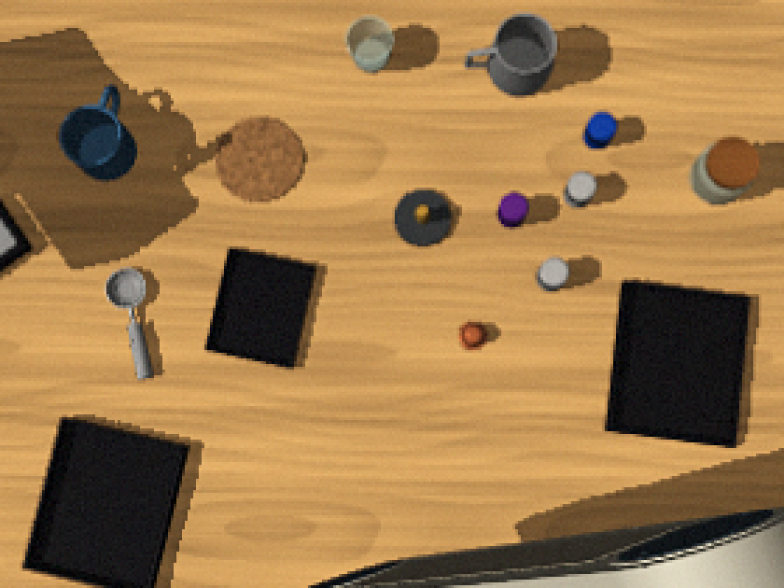

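View pics/s1.png

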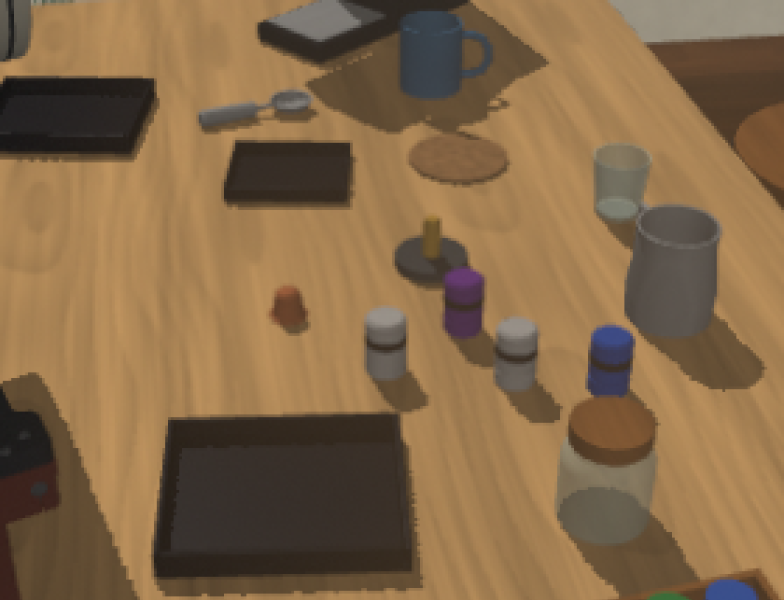

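The grey ferrules are at top px (377,167) and (367,197); the purple (353,175) and blue (384,146) ones are decoys. Of the three trays, the small one at top px (263,211) measures about 131x112 mm, so it is the one meant. The other two are about 190 mm long. Next I move closer for a wrist view of the ferrules and the gauge.

>>> move_arm([
  [20,30,5,0,0,0,87],
  [40,60,10,0,0,0,87],
  [60,90,15,0,0,0,80],
  [80,120,20,0,0,0,70],
  [100,150,30,0,0,0,70],
])

```text
t: 1.62
ee_pos: [304.4, -438.8, 252.2]
orientation: [-2.558, 1.823, 0.002]
ft_force: [-0.2, 0.4, 0.6]
width: 71.5
```

>>> move_arm([
  [22,32,5,0,0,0,70],
  [44,64,10,0,0,0,70],
  [66,96,15,0,0,0,70],
  [88,128,20,0,0,0,70],
  [110,160,30,0,0,0,70],
])

```text
t: 2.03
ee_pos: [414.5, -278.7, 282.5]
orientation: [-2.558, 1.823, 0.002]
ft_force: [0.7, -0.1, 1.2]
width: 70.2
```

>>> move_arm([
  [20,28,5,0,0,0,70],
  [40,50,10,0,0,0,70],
  [60,75,15,0,0,0,70],
  [80,100,20,0,0,0,70],
  [80,100,20,0,0,0,70],
])

```text
t: 2.45
ee_pos: [497.4, -177.5, 303.9]
orientation: [-2.56, 1.817, -0.004]
ft_force: [0.4, -0.1, 0.0]
width: 70.1
```

```bash
python3 - <<'E'
from h import *
np.set_printoptions(precision=1,suppress=True)
o=get_obs();print(o["t"],o["ee_pos"],o["orientation"],o["qpos"])
im=get_image("wrist");save(im,"w0");T=np.array(im["camera_from_world"]);print(-T[:3,:3].T@T[:3,3],T[:3,:3])
for l in "ferrule_a gauge gauge_seat".split():
    for d in mark_of(im,l)[:4]:
      r,c=d["location"];print(l,round(d["p"],2),np.array([c,r]),at(im,c,r,12 if l=="gauge_seat" else 0)[:2])
E
```

```text
2.45 [ 497.4 -177.5  303.9] [-2.6  1.8 -0. ] [-0.4  0.2  1.8  0.   1.2  0.9]
[ 557.5 -155.7  467.3] [[ 0.3 -0.9  0. ]
 [ 0.9  0.3 -0.2]
 [ 0.2  0.1  1. ]]
ferrule_a 0.92 [402.6  68.2] [ 672.5 -238.8]
ferrule_a 0.83 [311.4 110.9] [ 570.6 -132. ]
ferrule_a 0.8 [365.8 110.8] [ 597.8 -209.3]
ferrule_a 0.61 [326.4 169.4] [ 494.2 -182.7]
gauge 0.63 [239.2  92.5] [560.7 -21.6]
gauge 0.53 [324.3 170.8] [ 491.  -180.3]
gauge_seat 0.57 [234.   88.9] [563.  -16.5]
gauge_seat 0.35 [ 98.  123.8] [448.8 167.6]
```

View pics/w0.png

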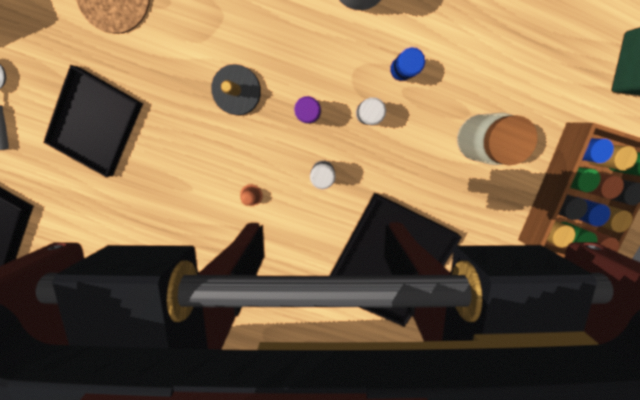

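The wrist view shows the grey ferrules at px (322,175) and (371,111), the gauge at (238,90), the small tray at (95,120) and the coaster at (112,10). I refine these by fitting projected outlines to colour masks.

```bash
cat >> h.py <<'E'
def hull(im,x,y,prof):
    a=np.linspace(0,2*np.pi,48)
    P=np.array([proj(im,(x+r*np.cos(t),y+r*np.sin(t),z)) for r,z in prof for t in a])
    m=np.zeros((1600,2560),np.uint8);cv2.fillConvexPoly(m,cv2.convexHull(np.int32(np.round(P*4+1.5))),1)
    return cv2.resize(m.astype(np.float32),(640,400),interpolation=cv2.INTER_AREA)
def fit(im,mask,x,y,prof,pad=6):
    # iterate: centre of masked pixels near the predicted outline vs. predicted centre
    V,U=np.mgrid[:400,:640];p=np.array([x,y],float)
    zc=np.mean([q[1] for q in prof])
    for _ in range(15):
        h=hull(im,*p,prof);near=cv2.dilate(h,np.ones((2*pad+1,)*2))>0
        m=(mask>0)&near
        if not m.any(): return p,0
        c=lambda w:np.array([(U*w).sum(),(V*w).sum()])/w.sum()
        d=c(m.astype(float))-c(h)
        u=proj(im,(*p,zc));p=p+(at(im,*(u+d),zc)-at(im,*u,zc))[:2]
    h=h>.5;return p,(m&h).sum()/(m|h).sum()
FER=[(18,0),(18,55)];DISC=[(36,0),(36,12)]
def grey(im,lo,hi,s=60):
    q=cv2.cvtColor(np.array(im["color"]),cv2.COLOR_RGB2HSV);return (q[...,1]<s)&(q[...,2]>=lo)&(q[...,2]<=hi)
E
python3 - <<'E'
from h import *
np.set_printoptions(precision=1,suppress=True)
ims={n:get_image(n) for n in("wrist","top","side")}
for n,im in ims.items():
  q=cv2.cvtColor(np.array(im["color"]),cv2.COLOR_RGB2HSV)
  for nm,z,p in(("gauge",12,(562,-18)),("f1",55,(600,-212)),("f2",55,(491,-180))):
    u,v=np.int32(proj(im,(*p,z)));print(n,nm,u,v,q[v+2,u-6:u+9:3].tolist())
    for lo,hi,s in ([(0,110,90),(0,120,120)] if nm=="gauge" else [(120,255,60),(120,255,80),(0,255,90)]):
      print("  ",*fit(im,grey(im,lo,hi,s),*p,DISC if nm=="gauge" else FER))
E
```

```text
wrist gauge 232 85 [[17, 164, 104], [17, 159, 69], [17, 162, 66], [17, 161, 68], [17, 105, 56]]
   [562.6 -19.5] 0.7775175644028103
   [562.7 -19.8] 0.8205730389854392
wrist f1 372 103 [[16, 15, 222], [14, 15, 224], [15, 16, 224], [14, 15, 224], [17, 16, 222]]
   [ 596.7 -211.9] 0.8603667136812412
   [ 596.8 -211.7] 0.9277620396600567
   [ 596.5 -211.6] 0.9424157303370787
wrist f2 322 172 [[13, 16, 221], [15, 16, 221], [15, 16, 220], [16, 15, 221], [14, 15, 220]]
   [ 488.4 -177.3] 0.7987117552334944
   [ 488.  -177.2] 0.8330658105939005
   [ 489.4 -177.2] 0.9499192245557351
top gauge 320 177 [[60, 9, 55], [105, 26, 59], [19, 159, 77], [100, 14, 56], [60, 10, 52]]
   [563.9 -19.2] 0.8348082595870207
   [563.6 -19.5] 0.8596491228070176
top f1 377 165 [[21, 41, 168], [21, 39, 104], [21, 50, 72], [15, 40, 77], [23, 49, 84]]
   [ 584.3 -185.2] 0.3333333333333333
   [ 587.7 -185.9] 0.3263157894736842
   [ 618.3 -224.5] 0.21324717285945072
top f2 368 196 [[21, 43, 137], [23, 45, 101], [21, 44, 187], [23, 39, 191], [24, 37, 186]]
   [ 475.6 -182.7] 0.1596958174904943
   [ 478.3 -182.7] 0.14925373134328357
   [ 488.2 -177.5] 0.20268006700167504
side gauge 341 200 [[15, 48, 74], [16, 45, 74], [14, 59, 73], [17, 116, 77], [13, 75, 61]]
   [570.3 -38.8] 0.39191564147627417
   [572.8 -47.8] 0.49696969696969695
side f1 374 226 [[17, 28, 127], [17, 29, 143], [16, 27, 144], [14, 27, 144], [15, 29, 125]]
   [ 609.9 -175. ] 0.20634920634920634
   [ 609.8 -173.7] 0.23466666666666666
   [ 598.2 -206.2] 0.6984815618221258
side f2 326 223 [[15, 77, 135], [17, 27, 134], [16, 27, 144], [16, 27, 144], [17, 29, 124]]
   [ 499.8 -139.9] 0.21066666666666667
   [ 499.5 -139.1] 0.232
   [ 494.1 -177.6] 0.8666666666666667
```

f1 is at (597,-212), f2 at (489.5,-177) and the gauge at (563,-19.5). I go for f2 first, descending in stages.

>>> move_arm([
  [-5,3,-40,0,0,0,70],
  [-5,3,-80,0,0,0,70],
  [-5,3,-120,0,0,0,70],
  [-5,3,-155,0,0,0,70],
  [-5,3,-155,0,0,0,70],
])

```text
t: 3.22
ee_pos: [484.3, -176.8, 141.8]
orientation: [2.555, -1.823, -0.018]
ft_force: [-1.3, 0.2, -1.0]
width: 69.9
```

```bash
python3 - <<'E'
from h import *
np.set_printoptions(precision=1,suppress=True)
o=get_obs();print(o["t"],o["ee_pos"],o["orientation"],o["width"])
im=get_image("wrist");o=get_obs();print(o["ee_pos"])
for s in (80,90,100): print(fit(im,grey(im,0,255,s),489.5,-177.2,FER),fit(im,grey(im,0,255,s),596.7,-212,FER))
print(fit(im,grey(im,0,120,120),563,-19.5,DISC))
E
```

```text
3.2167 [ 484.3 -176.8  141.8] [ 2.6 -1.8 -0. ] 69.87051834096827
[ 486.3 -177.5  144.9]
(array([ 489.8, -177.2]), np.float64(0.9246658566221142)) (array([ 596. , -211.3]), np.float64(0.9252165982672138))
(array([ 489.8, -177.2]), np.float64(0.939963614311704)) (array([ 596. , -211.2]), np.float64(0.9470561387494295))
(array([ 489.8, -177.1]), np.float64(0.9619105199516325)) (array([ 596.1, -211.2]), np.float64(0.959981809913597))
(array([562.4, -20.1]), np.float64(0.7765158453929291))
```

>>> move_arm([
  [0,0,-35,0,0,0,70],
  [0.5,0.5,-70,0,0,0,70],
  [0.5,0.5,-95,0,0,0,70],
  [0.5,0.5,-115,0,0,0,70],
  [0.5,0.5,-124,0,0,0,70],
])

```text
t: 3.68
ee_pos: [490.2, -177.9, 23.7]
orientation: [-2.558, 1.824, -0.0]
ft_force: [-0.4, -0.5, 0.9]
width: 69.9
```

>>> move_arm([
  [0,0,0,0,0,0,70],
  [0,0,0,0,0,0,70],
])

```text
t: 3.85
ee_pos: [490.9, -177.9, 25.2]
orientation: [-2.558, 1.823, -0.003]
ft_force: [-0.1, 0.3, -0.4]
width: 70.3
```

```bash
python3 - <<'E'
from h import *
np.set_printoptions(precision=2,suppress=True)
o=get_obs();print(o["t"],o["ee_pos"],o["orientation"],o["width"],o["ft_force"])
im=get_image("wrist");save(im,"w1")
for s in (90,100): print(fit(im,grey(im,0,255,s),489.5,-177.2,FER))
E
```

```text
3.85 [ 490.9  -177.93   25.23] [-2.56  1.82 -0.  ] 70.2516231188378 [-0.08  0.28 -0.35]
(array([ 483.56, -179.55]), np.float64(0.8036710719530102))
(array([ 483.69, -179.49]), np.float64(0.8012576776835332))
```

View pics/w1.png

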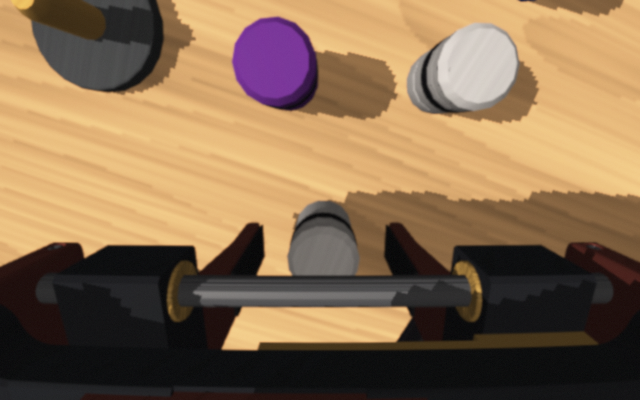

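The ferrule stands between the fingers at px (323,250). Closing.

>>> move_arm([
  [0,0,0,0,0,0,55],
  [0,0,0,0,0,0,45],
  [0,0,0,0,0,0,38],
  [0,0,0,0,0,0,30],
  [0,0,0,0,0,0,30],
])

```text
t: 4.32
ee_pos: [489.9, -177.2, 24.1]
orientation: [-2.559, 1.823, -0.001]
ft_force: [0.1, 0.5, 0.2]
width: 40.0
```

>>> move_arm([
  [0,0,0,0,0,0,30],
  [0,0,0,0,0,0,30],
])

```text
t: 4.48
ee_pos: [489.9, -177.2, 23.9]
orientation: [-2.559, 1.823, -0.0]
ft_force: [-0.1, 0.8, 3.5]
width: 36.3
```

```bash
python3 - <<'E'
from h import *
np.set_printoptions(precision=2,suppress=True)
o=get_obs();print(o["t"],o["ee_pos"],o["orientation"],o["width"],o["ft_force"])
E
```

```text
4.4833 [ 489.87 -177.25   23.94] [-2.56  1.82 -0.  ] 36.3013608737439 [-0.07  0.82  3.45]
```

>>> move_arm([
  [0,0,20,0,0,0,30],
  [0,0,50,0,0,0,30],
  [0,0,80,0,0,0,30],
  [0,0,85,0,0,0,30],
  [0,0,85,0,0,0,30],
])

```text
t: 4.9
ee_pos: [491.0, -177.6, 110.4]
orientation: [-2.558, 1.822, -0.006]
ft_force: [-0.5, 0.4, -1.1]
width: 35.8
```

>>> move_arm([
  [0,35,0,0,0,0,30],
  [5,65,0,0,0,0,30],
  [10,95,0,0,0,0,30],
  [10,105,0,0,0,0,30],
  [10,105,0,0,0,0,30],
])

```text
t: 5.32
ee_pos: [498.6, -70.2, 107.2]
orientation: [2.561, -1.818, -0.004]
ft_force: [-0.5, -0.4, -1.6]
width: 36.2
```

```bash
python3 - <<'E'
from h import *
np.set_printoptions(precision=2,suppress=True)
im=get_image("wrist");save(im,"w2")
o=get_obs();print(o["t"],o["ee_pos"],o["orientation"],o["width"],o["ft_force"])
q=cv2.cvtColor(np.array(im["color"]),cv2.COLOR_RGB2HSV)
for s in(100,120): print(fit(im,grey(im,0,125,s),562.8,-19.7,DISC))
br=(q[...,0]>8)&(q[...,0]<30)&(q[...,1]>140)
PIN=[(9,12),(9,46),(6,52)]
for lo in(60,90,120): print("pin",fit(im,br&(q[...,2]>lo),562.8,-19.7,PIN,3))
print(proj(im,(563,-20,52)),proj(im,(563,-20,12)))
for d in mark_of(im,"gauge_seat")[:2]: print(d["p"],at(im,*d["location"][::-1],12))
E
```

```text
5.3667 [498.8  -71.46 107.44] [ 2.56 -1.82 -0.  ] 36.19794764760198 [ 0.43  0.11 -0.99]
(array([562.35, -18.54]), np.float64(0.8572130342230228))
(array([562.38, -18.81]), np.float64(0.8709308032062817))
pin (array([562.27, -17.28]), np.float64(0.8344481605351171))
pin (array([562.38, -15.14]), np.float64(0.6309719934102141))
pin (array([562.3 , -14.59]), np.float64(0.5604575163398693))
[287.22 104.58] [292.99 107.43]
0.92 [562.93 -17.76  12.  ]
```

View pics/w2.png

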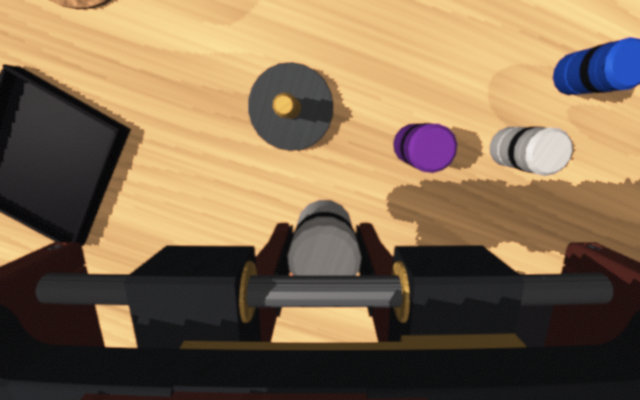

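```bash
python3 - <<'E'
from h import *
np.set_printoptions(precision=2,suppress=True)
im=get_image("wrist");save(im,"w3")
o=get_obs();print(o["t"],o["ee_pos"],o["orientation"])
x,y,z=o["ee_pos"]
b=z-24
print("ferrule top pred",proj(im,(x,y,b+55)))
q=cv2.cvtColor(np.array(im["color"]),cv2.COLOR_RGB2HSV)
# edges of ferrule top at row 245
print("row245 S",q[245,276:376:4,1].tolist());print("V",q[245,276:376:4,2].tolist())
for s in(100,120): print(fit(im,grey(im,0,125,s),562.8,-19.7,DISC))
br=(q[...,0]>8)&(q[...,0]<30)&(q[...,1]>140);
a=br&(q[...,2]>130);n,l,st,c=cv2.connectedComponentsWithStats(a[85:125,265:310].astype(np.uint8));print(st,c+[265,85])
print(proj(im,(562.5,-18.5,52)),proj(im,(562.5,-18.5,46)))
c=cv2.resize(np.array(im["color"])[55:160,240:350,::-1],None,fx=5,fy=5,interpolation=0);cv2.imwrite("pics/c3.png",c)
E
```

```text
5.4667 [499.19 -72.8  107.92] [ 2.56 -1.82 -0.  ]
ferrule top pred [326.11 261.62]
row245 S [157, 147, 75, 17, 20, 18, 19, 21, 20, 19, 22, 20, 20, 18, 18, 16, 18, 18, 19, 20, 21, 51, 45, 143, 147]
V [39, 40, 17, 15, 103, 115, 122, 123, 125, 123, 128, 127, 129, 128, 126, 126, 129, 126, 121, 115, 108, 15, 17, 41, 40]
(array([562.35, -18.56]), np.float64(0.8564380858411446))
(array([562.35, -18.84]), np.float64(0.8710314196413884))
[[   0    0   45   40 1467]
 [   5    8   20   22  333]] [[288.74 104.63]
 [279.32 103.94]]
[281.77 104.34] [282.91 104.85]
```

View pics/c3.png

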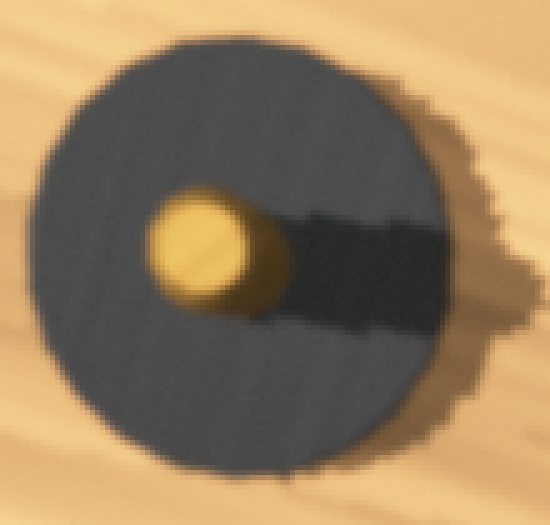

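>>> move_arm([
  [30,25,0,0,0,0,30],
  [50,43,0,0,0,0,30],
  [62.5,54,0,0,0,0,30],
  [62.5,54,-8,0,0,0,30],
  [62.5,54,-15,0,0,0,30],
])

```text
t: 5.88
ee_pos: [562.3, -19.1, 92.9]
orientation: [2.558, -1.823, 0.0]
ft_force: [-0.9, 0.2, -1.4]
width: 36.2
```

>>> move_arm([
  [0,0,0,0,0,0,30],
  [0,0,0,0,0,0,30],
  [0,0,-3,0,0,0,30],
  [0,0,-3,0,0,0,30],
  [0,0,-3,0,0,0,30],
])

```text
t: 6.3
ee_pos: [561.9, -18.6, 90.7]
orientation: [2.558, -1.824, -0.0]
ft_force: [0.0, -0.4, -1.0]
width: 36.2
```

```bash
python3 - <<'E'
from h import *
np.set_printoptions(precision=2,suppress=True)
o=get_obs();print(o["t"],o["ee_pos"],o["orientation"],o["width"],o["ft_force"],o["moment"])
im=get_image("side");print(proj(im,(562.4,-18.8,52)),proj(im,(562.4,-18.8,66)))
c=cv2.resize(np.array(im["color"])[150:240,290:400,::-1],None,fx=5,fy=5,interpolation=3);cv2.imwrite("pics/c4.png",c)
E
```

```text
6.3 [561.86 -18.64  90.68] [ 2.56 -1.82 -0.  ] 36.19844878500826 [ 0.02 -0.45 -0.99] [-0.02  0.04  0.  ]
[342.43 187.85] [342.53 183.29]
```

View pics/c4.png

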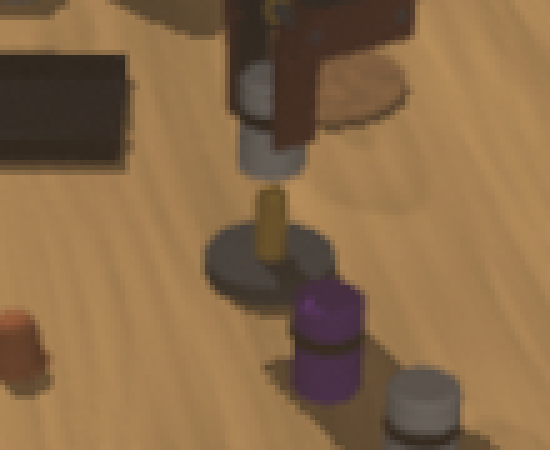

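In the side crop the ferrule centre (271) lines up with the pin (272). Going down gently.

>>> move_arm([
  [0.3,0,-5,0,0,0,30],
  [0.3,0,-10,0,0,0,30],
  [0.3,0,-14,0,0,0,30],
  [0.3,0,-17,0,0,0,30],
  [0.3,0,-20,0,0,0,30],
])

```text
t: 6.77
ee_pos: [562.3, -18.1, 70.1]
orientation: [2.559, -1.822, -0.001]
ft_force: [-1.2, 0.3, -0.5]
width: 36.2
```

>>> move_arm([
  [0,0,-2.5,0,0,0,30],
  [0,0,-5,0,0,0,30],
  [0,0,-7,0,0,0,30],
  [0,0,-8,0,0,0,30],
  [0,0,-8,0,0,0,30],
])

```text
t: 7.18
ee_pos: [562.4, -18.2, 62.5]
orientation: [2.559, -1.823, -0.0]
ft_force: [0.4, -0.6, -1.6]
width: 35.9
```

>>> move_arm([
  [0,0,-1,0,0,0,30],
  [0,0,-2,0,0,0,30],
  [0,0,-2.5,0,0,0,30],
  [0,0,-2.5,0,0,0,30],
])

```text
t: 7.52
ee_pos: [562.5, -18.2, 60.1]
orientation: [2.559, -1.823, -0.0]
ft_force: [-0.3, 0.7, -1.2]
width: 36.4
```

>>> move_arm([
  [0,0,-1,0,0,0,30],
  [0,0,-2,0,0,0,30],
  [0,0,-2.5,0,0,0,30],
  [0,0,-2.5,0,0,0,30],
])

```text
t: 7.85
ee_pos: [562.4, -18.2, 57.5]
orientation: [2.559, -1.823, -0.0]
ft_force: [0.6, -0.2, -0.7]
width: 36.3
```

No resistance past the stop height (37 mm), so this one is the loose ferrule. Continuing down to the base.

>>> move_arm([
  [0,0,-4,0,0,0,30],
  [0,0,-8,0,0,0,30],
  [0,0,-12,0,0,0,30],
  [0,0,-16,0,0,0,30],
  [0,0,-18,0,0,0,30],
])

```text
t: 8.27
ee_pos: [562.1, -18.2, 38.8]
orientation: [2.558, -1.822, -0.001]
ft_force: [-0.0, -0.2, -0.8]
width: 36.2
```

>>> move_arm([
  [0,0,-1,0,0,0,30],
  [0,0,-2,0,0,0,30],
  [0,0,-2,0,0,0,30],
])

```text
t: 8.52
ee_pos: [562.5, -18.2, 37.5]
orientation: [2.559, -1.823, -0.0]
ft_force: [0.9, 0.6, -1.5]
width: 35.9
```

>>> move_arm([
  [0,0,-1,0,0,0,30],
  [0,0,-2,0,0,0,30],
  [0,0,-2,0,0,0,30],
  [0,0,-2,0,0,0,30],
  [0,0,-2,0,0,0,30],
])

```text
t: 8.93
ee_pos: [562.8, -18.2, 36.0]
orientation: [-2.558, 1.823, -0.001]
ft_force: [-1.0, 0.0, 2.6]
width: 36.1
```

Fully home: contact force at tcp z 36, underside about 12 mm. A short rest, then I lift it and look at the coaster and tray.

>>> move_arm([
  [0,0,0,0,0,0,30],
  [0,0,0,0,0,0,30],
  [0,0,6,0,0,0,30],
  [0,0,16,0,0,0,30],
  [0,0,28,0,0,0,30],
])

```text
t: 9.35
ee_pos: [561.9, -18.2, 64.0]
orientation: [2.558, -1.822, -0.002]
ft_force: [0.2, 0.2, -0.8]
width: 35.8
```

>>> move_arm([
  [0,0,18,0,0,0,30],
  [0,0,40,0,0,0,30],
  [0,0,65,0,0,0,30],
  [0,0,75,0,0,0,30],
  [0,0,75,0,0,0,30],
])

```text
t: 9.77
ee_pos: [564.5, -18.3, 142.0]
orientation: [-2.556, 1.821, -0.008]
ft_force: [0.1, -0.6, -1.0]
width: 36.1
```

>>> move_arm([
  [0,30,0,0,0,0,30],
  [0,65,0,0,0,0,30],
  [0,80,0,0,0,0,30],
  [0,80,0,0,0,0,30],
  [0,80,0,0,0,0,30],
])

```text
t: 10.18
ee_pos: [561.8, 62.3, 137.7]
orientation: [2.56, -1.82, -0.002]
ft_force: [0.8, -0.6, -2.1]
width: 35.9
```

```bash
python3 - <<'E'
from h import *
np.set_printoptions(precision=1,suppress=True)
im=get_image("wrist");save(im,"w5")
o=get_obs();print(o["t"],o["ee_pos"],o["orientation"],o["width"])
for l,z in(("coaster",0),("drip_tray",0)):
  for d in mark_of(im,l)[:3]: print(l,d["p"],d["location"],at(im,*d["location"][::-1],z)[:2])
  for d in recognise(im,l)[:3]: print(l,d["p"],d["bbox"],at(im,*d["bbox"][:2],4)[:2])
# tray from top image
im=get_image("top");g=np.array(im["color"]).max(2)<50
n,L,st,c=cv2.connectedComponentsWithStats(g[180:240,235:295].astype(np.uint8));k=1+np.argmax(st[1:,4])
ct=cv2.findContours((L==k).astype(np.uint8),0,1)[0][0].reshape(-1,2)+[235,180]
for z in(0,16):
  W=np.array([at(im,*p,z)[:2] for p in ct.astype(float)],np.float32);print(z,cv2.minAreaRect(W))
E
```

```text
10.2333 [561.9  61.6 137.8] [ 2.6 -1.8 -0. ] 35.811087848039605
coaster 0.87 [73.7, 222.0] [634.7 190.3]
coaster 0.59 [222.8, 72.0, 119.4, 121.9] [636.2 188.6]
coaster 0.47 [397.6, 215.2, 71.8, 65.3] [560.  -19.1]
drip_tray 0.91 [250.5, 189.8] [447.3 178.5]
drip_tray 0.9 [189.0, 224.8, 145.6, 99.6] [478.2 184.5]
0 ((456.5401611328125, 214.132080078125), (43.48905944824219, 130.01014709472656), 81.27054595947266)
16 ((454.5473327636719, 211.81143188476562), (43.04182052612305, 128.67315673828125), 81.27054595947266)
```

View pics/w5.png

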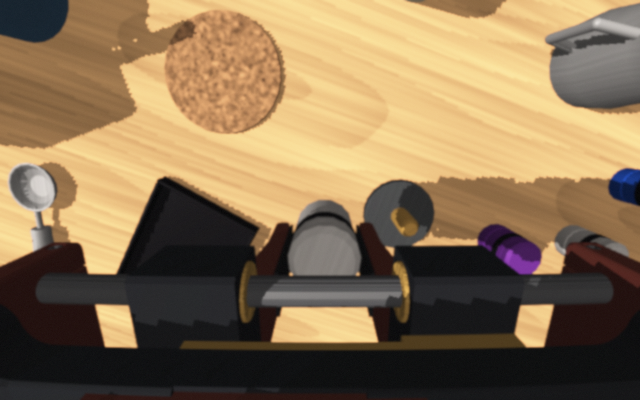

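>>> move_arm([
  [20,30,0,0,0,0,30],
  [40,65,0,0,0,0,30],
  [60,100,0,0,0,0,30],
  [73,126,0,0,0,0,30],
  [73,127,0,0,0,0,30],
])

```text
t: 10.9
ee_pos: [638.4, 192.8, 139.0]
orientation: [-2.558, 1.818, -0.003]
ft_force: [-0.6, 0.4, -1.3]
width: 36.1
```

>>> move_arm([
  [0,0,-30,0,0,0,30],
  [0,0,-60,0,0,0,30],
  [0,0,-85,0,0,0,30],
  [0,0,-98,0,0,0,30],
  [0,0,-103,0,0,0,30],
])

```text
t: 11.32
ee_pos: [633.7, 187.5, 33.1]
orientation: [2.555, -1.822, -0.004]
ft_force: [-0.3, -0.3, -1.0]
width: 36.0
```

>>> move_arm([
  [0,0,-2,0,0,0,30],
  [0,0,-4,0,0,0,30],
  [0,0,-5,0,0,0,30],
  [0,0,-5,0,0,0,30],
])

```text
t: 11.65
ee_pos: [636.4, 188.9, 31.9]
orientation: [-2.557, 1.822, -0.002]
ft_force: [-0.4, 0.4, -0.8]
width: 36.0
```

>>> move_arm([
  [0,0,-1,0,0,0,30],
  [0,0,-2,0,0,0,30],
  [0,0,-2.5,0,0,0,30],
  [0,0,-2.5,0,0,0,30],
])

```text
t: 11.98
ee_pos: [635.9, 189.0, 29.0]
orientation: [-2.558, 1.822, -0.001]
ft_force: [-1.5, -0.3, 4.2]
width: 36.0
```

Contact on the cork at 29 mm. Releasing, backing up, and checking.

>>> move_arm([
  [0,0,0,0,0,0,45],
  [0,0,0,0,0,0,60],
  [0,0,0,0,0,0,65],
  [0,0,0,0,0,0,65],
  [0,0,10,0,0,0,65],
])

```text
t: 12.4
ee_pos: [634.0, 188.4, 36.6]
orientation: [2.556, -1.821, -0.003]
ft_force: [-0.4, -0.4, 0.5]
width: 63.8
```

>>> move_arm([
  [0,0,30,0,0,0,65],
  [0,0,65,0,0,0,65],
  [0,0,100,0,0,0,65],
  [0,-40,100,0,0,0,65],
  [0,-80,100,0,0,0,65],
])

```text
t: 12.82
ee_pos: [637.5, 110.1, 142.1]
orientation: [-2.559, 1.815, -0.007]
ft_force: [0.4, -1.4, -0.3]
width: 65.3
```

>>> move_arm([
  [-20,-30,20,0,0,0,65],
  [-50,-60,40,0,0,0,65],
  [-75,-70,60,0,0,0,65],
  [-75,-75,70,0,0,0,65],
  [-75,-75,70,0,0,0,65],
])

```text
t: 13.23
ee_pos: [561.4, 32.7, 211.6]
orientation: [-2.555, 1.823, -0.007]
ft_force: [-0.1, -0.5, -0.1]
width: 64.9
```

```bash
python3 - <<'E'
from h import *
np.set_printoptions(precision=1,suppress=True)
im=get_image("wrist");save(im,"w6")
o=get_obs();print(o["t"],o["ee_pos"],o["width"])
F=[(18,5),(18,60)]
print("placed",fit(im,grey(im,0,255,90),636,189,F))
g=(np.array(im["color"]).max(2)<70).astype(np.uint8)
print("f1",fit(im,grey(im,0,255,90),596.5,-211.5,FER))
u=np.int32(proj(im,(455,175,4)));print(u)
for d in mark_of(im,"drip_tray")[:3]: print(d["p"],d["location"],at(im,*d["location"][::-1],4)[:2])
E
```

```text
13.2833 [561.9  33.5 210.2] 65.10040995256
placed (array([636.1, 189.7]), np.float64(0.9398315282791817))
f1 (array([ 595.7, -211.6]), np.float64(0.9127906976744186))
[194 218]
0.87 [222.7, 191.7] [448.2 177.4]
0.65 [212.0, 506.4] [ 595.6 -209.2]
0.22 [198.8, 77.1] [430.2 330.1]
```

View pics/w6.png

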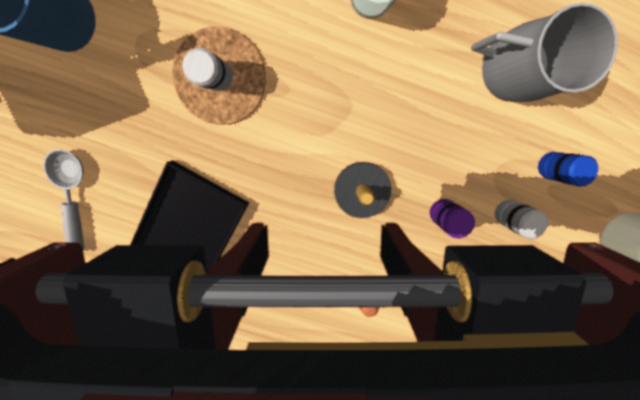

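The placed ferrule stands upright at the coaster's centre, px (205,68), fitted at (636,190). Next is the other grey one at (596,-212).

>>> move_arm([
  [5,-35,0,0,0,0,65],
  [10,-75,0,0,0,0,65],
  [15,-115,0,0,0,0,65],
  [20,-155,0,0,0,0,65],
  [25,-190,0,0,0,0,65],
])

```text
t: 13.75
ee_pos: [586.4, -157.5, 206.7]
orientation: [2.56, -1.821, -0.002]
ft_force: [1.1, 0.8, -0.5]
width: 65.0
```

>>> move_arm([
  [5,-30,-20,0,0,0,65],
  [10,-54,-50,0,0,0,65],
  [10,-55,-80,0,0,0,65],
  [10,-55,-80,0,0,0,65],
  [10,-55,-80,0,0,0,65],
])

```text
t: 14.17
ee_pos: [594.6, -210.0, 125.4]
orientation: [2.558, -1.821, -0.009]
ft_force: [-0.6, -0.1, 0.8]
width: 65.0
```

```bash
python3 - <<'E'
from h import *
np.set_printoptions(precision=1,suppress=True)
im=get_image("wrist")
get_image("wrist")
o=get_obs();print(o["t"],o["ee_pos"],o["width"])
for s in(90,100):print("f1",fit(im,grey(im,0,255,s),596,-212,FER))
# tray in top view: arm is away
im=get_image("top");q=np.array(im["color"]).max(2)
for th in(45,60,75):
  g=q<th;n,L,st,c=cv2.connectedComponentsWithStats(g[180:245,235:295].astype(np.uint8));k=1+np.argmax(st[1:,4])
  ct=cv2.findContours((L==k).astype(np.uint8),0,1)[0][0].reshape(-1,2)+[235,180]
  W=np.array([at(im,*p,10)[:2] for p in ct.astype(float)],np.float32);print(th,cv2.minAreaRect(W))
E
```

```text
14.2667 [ 596.6 -210.3  128.8] 65.1952490701315
f1 (array([ 595.8, -210.9]), np.float64(0.9452418926103137))
f1 (array([ 595.8, -210.9]), np.float64(0.9597670725251456))
45 ((448.11334228515625, 178.30618286132812), (109.37006378173828, 128.2460479736328), 78.31671142578125)
60 ((448.5636291503906, 177.731689453125), (110.98058319091797, 128.96180725097656), 78.74714660644531)
75 ((449.0140075683594, 177.38336181640625), (111.90653991699219, 130.87771606445312), 78.80522918701172)
```

The tray measures 131x111 mm centred at (448.5,178), so it is the right one. Descending on the second ferrule.

>>> move_arm([
  [-1,-0.7,-30,0,0,0,65],
  [-1,-0.7,-60,0,0,0,65],
  [-1,-0.7,-85,0,0,0,65],
  [-1,-0.7,-99,0,0,0,65],
  [-1,-0.7,-105,0,0,0,65],
])

```text
t: 14.73
ee_pos: [594.4, -211.0, 22.5]
orientation: [2.559, -1.821, -0.001]
ft_force: [-0.4, 0.6, 1.0]
width: 65.4
```

>>> move_arm([
  [0,0,0,0,0,0,65],
  [0,0,0,0,0,0,65],
  [0,0,0,0,0,0,60],
])

```text
t: 14.98
ee_pos: [595.8, -212.2, 25.0]
orientation: [-2.558, 1.822, -0.004]
ft_force: [0.4, -0.4, -0.6]
width: 62.0
```

>>> move_arm([
  [0,0,-0.5,0,0,0,48],
  [0,0,-0.5,0,0,0,40],
  [0,0,-0.5,0,0,0,30],
  [0,0,-0.5,0,0,0,30],
  [0,0,-0.5,0,0,0,30],
])

```text
t: 15.4
ee_pos: [594.7, -212.0, 23.1]
orientation: [-2.559, 1.823, -0.001]
ft_force: [-0.5, 0.2, 2.9]
width: 35.6
```

>>> move_arm([
  [0,0,0,0,0,0,30],
  [0,0,0,0,0,0,30],
  [0,0,0,0,0,0,30],
])

```text
t: 15.65
ee_pos: [594.7, -212.0, 23.1]
orientation: [-2.559, 1.823, -0.001]
ft_force: [-1.8, -0.2, 5.0]
width: 36.0
```

>>> move_arm([
  [0,0,20,0,0,0,30],
  [0,0,50,0,0,0,30],
  [0,0,75,0,0,0,30],
  [0,0,85,0,0,0,30],
  [0,0,85,0,0,0,30],
])

```text
t: 16.07
ee_pos: [596.0, -212.5, 110.0]
orientation: [-2.558, 1.822, -0.007]
ft_force: [0.1, -0.4, -0.7]
width: 35.9
```

>>> move_arm([
  [-5,35,0,0,0,0,30],
  [-12,75,0,0,0,0,30],
  [-20,115,0,0,0,0,30],
  [-28,155,0,0,0,0,30],
  [-33,182,0,0,0,0,30],
])

```text
t: 16.48
ee_pos: [558.9, -27.1, 105.6]
orientation: [2.558, -1.821, -0.006]
ft_force: [0.2, -0.4, -1.3]
width: 36.2
```

>>> move_arm([
  [0,11,0,0,0,0,30],
  [0,11,-8,0,0,0,30],
  [0,11,-16,0,0,0,30],
  [0,11,-16,0,0,0,30],
  [0,11,-16,0,0,0,30],
])

```text
t: 16.9
ee_pos: [561.1, -20.3, 90.3]
orientation: [2.556, -1.824, -0.003]
ft_force: [-0.4, -0.6, -0.6]
width: 36.0
```

```bash
python3 - <<'E'
from h import *
np.set_printoptions(precision=2,suppress=True)
im=get_image("side");o=get_obs();print(o["t"],o["ee_pos"],o["orientation"],o["width"],o["ft_force"])
a=np.array(im["color"])[150:240,290:400,::-1]
w=get_image("wrist");b=np.array(w["color"])[180:300,250:400,::-1]
print(proj(w,(*o["ee_pos"][:2],o["ee_pos"][2]-23.1+55)))
f=lambda x:cv2.resize(x,(495,405),interpolation=3)
cv2.imwrite("pics/c7.png",cv2.resize(a,None,fx=5,fy=5,interpolation=3))
E
```

```text
16.95 [561.39 -20.32  90.85] [ 2.56 -1.82 -0.  ] 35.72991982483112 [-0.21 -0.53 -0.73]
[325.01 262.24]
```

View pics/c7.png

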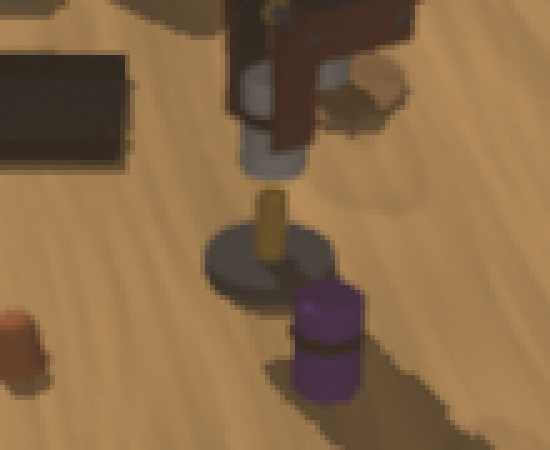

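The second ferrule is aligned in the side view (ferrule 273, pin 272). I correct y by +1.8 mm and go down gently. It should stop at tcp z ≈ 60.

>>> move_arm([
  [0,1.8,-4,0,0,0,30],
  [0,1.8,-8,0,0,0,30],
  [0,1.8,-12,0,0,0,30],
  [0,1.8,-15,0,0,0,30],
  [0,1.8,-18,0,0,0,30],
])

```text
t: 17.42
ee_pos: [561.4, -17.1, 73.2]
orientation: [2.559, -1.823, -0.0]
ft_force: [-0.3, -0.0, -1.4]
width: 36.4
```

>>> move_arm([
  [0,0,-2,0,0,0,30],
  [0,0,-4,0,0,0,30],
  [0,0,-6,0,0,0,30],
  [0,0,-7.5,0,0,0,30],
  [0,0,-7.5,0,0,0,30],
])

```text
t: 17.83
ee_pos: [561.4, -17.1, 65.9]
orientation: [2.559, -1.823, -0.0]
ft_force: [1.2, 0.1, -0.8]
width: 35.8
```

>>> move_arm([
  [0,-1,-1,0,0,0,30],
  [0,-1,-2,0,0,0,30],
  [0,-1,-3,0,0,0,30],
  [0,-1,-4,0,0,0,30],
  [0,-1,-4,0,0,0,30],
])

```text
t: 18.25
ee_pos: [561.4, -18.1, 62.0]
orientation: [2.559, -1.823, -0.0]
ft_force: [-0.3, -0.1, -1.0]
width: 35.8
```

>>> move_arm([
  [0,0,-0.7,0,0,0,30],
  [0,0,-1.4,0,0,0,30],
  [0,0,-1.4,0,0,0,30],
  [0,0,-1.4,0,0,0,30],
])

```text
t: 18.58
ee_pos: [561.5, -18.1, 60.8]
orientation: [2.559, -1.823, -0.0]
ft_force: [-0.5, 0.3, -0.8]
width: 35.7
```

>>> move_arm([
  [0,0,-0.6,0,0,0,30],
  [0,0,-1.2,0,0,0,30],
  [0,0,-1.2,0,0,0,30],
  [0,0,-1.2,0,0,0,30],
])

```text
t: 18.92
ee_pos: [561.7, -18.1, 60.0]
orientation: [-2.559, 1.823, -0.0]
ft_force: [-0.7, 0.5, 4.7]
width: 35.9
```

It stopped at tcp z 60 (underside about 37 mm) with a light press of about 6 N, so this is the tight one. Resting briefly, then lifting.

>>> move_arm([
  [0,0,0,0,0,0,30],
  [0,0,0,0,0,0,30],
  [0,0,0,0,0,0,30],
  [0,0,0,0,0,0,30],
  [0,0,0,0,0,0,30],
])

```text
t: 19.33
ee_pos: [561.7, -18.1, 60.0]
orientation: [-2.558, 1.823, -0.001]
ft_force: [-1.1, 0.1, 6.5]
width: 35.8
```

>>> move_arm([
  [0,0,6,0,0,0,30],
  [0,0,16,0,0,0,30],
  [0,0,30,0,0,0,30],
  [0,0,50,0,0,0,30],
  [0,0,60,0,0,0,30],
])

```text
t: 19.75
ee_pos: [562.5, -18.1, 121.9]
orientation: [-2.558, 1.822, -0.003]
ft_force: [0.1, 0.1, -0.7]
width: 35.7
```

>>> move_arm([
  [-25,32,0,0,0,0,30],
  [-50,65,0,0,0,0,30],
  [-75,100,0,0,0,0,30],
  [-95,135,0,0,0,0,30],
  [-107,165,0,0,0,0,30],
])

```text
t: 20.17
ee_pos: [451.9, 148.2, 119.9]
orientation: [2.558, -1.823, -0.001]
ft_force: [0.0, 0.3, -0.6]
width: 36.5
```

>>> move_arm([
  [-6,25,0,0,0,0,30],
  [-6,31,0,0,0,0,30],
  [-6,31,-20,0,0,0,30],
  [-6,31,-40,0,0,0,30],
  [-6,31,-40,0,0,0,30],
])

```text
t: 20.58
ee_pos: [447.1, 177.2, 77.5]
orientation: [2.556, -1.82, -0.003]
ft_force: [-1.5, -1.1, -0.6]
width: 35.9
```

```bash
python3 - <<'E'
from h import *
np.set_printoptions(precision=2,suppress=True)
im=get_image("wrist");save(im,"w8");o=get_obs();print(o["t"],o["ee_pos"],o["orientation"],o["width"],o["ft_force"])
E
```

```text
20.6333 [447.58 177.16  78.62] [ 2.56 -1.82 -0.  ] 35.93140609312766 [-0.51  0.2  -0.33]
```

View pics/w8.png

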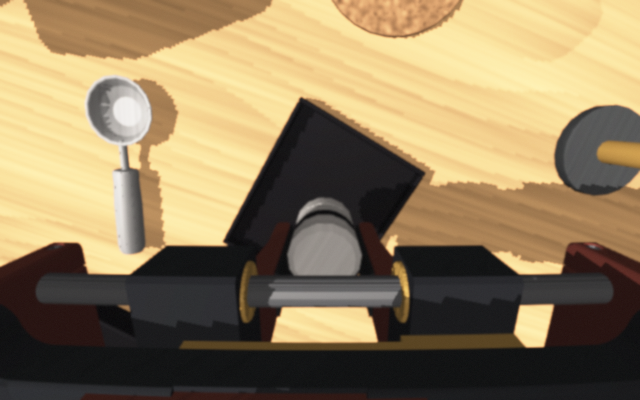

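The ferrule is above the tray, px (325,250), clear of its walls. Lowering it.

>>> move_arm([
  [0,0,-15,0,0,0,30],
  [0,0,-30,0,0,0,30],
  [0,0,-40,0,0,0,30],
  [0,0,-46,0,0,0,30],
  [0,0,-48,0,0,0,30],
])

```text
t: 21.05
ee_pos: [448.5, 177.6, 31.3]
orientation: [2.558, -1.823, -0.001]
ft_force: [-0.9, 0.9, -1.0]
width: 35.6
```

>>> move_arm([
  [0,0,-1,0,0,0,30],
  [0,0,-2,0,0,0,30],
  [0,0,-2,0,0,0,30],
  [0,0,-2,0,0,0,30],
])

```text
t: 21.38
ee_pos: [448.9, 178.0, 30.0]
orientation: [-2.558, 1.822, -0.001]
ft_force: [-0.3, -0.8, -0.6]
width: 35.6
```

>>> move_arm([
  [0,0,-1,0,0,0,30],
  [0,0,-2,0,0,0,30],
  [0,0,-2.7,0,0,0,30],
  [0,0,-2.7,0,0,0,30],
])

```text
t: 21.72
ee_pos: [448.6, 178.0, 27.1]
orientation: [-2.559, 1.823, -0.0]
ft_force: [-1.1, 0.3, 2.9]
width: 36.1
```

Light contact at the expected height. Releasing and backing off.

>>> move_arm([
  [0,0,0,0,0,0,45],
  [0,0,0,0,0,0,60],
  [0,0,0,0,0,0,65],
  [0,0,0,0,0,0,65],
  [0,0,10,0,0,0,65],
])

```text
t: 22.13
ee_pos: [447.4, 177.5, 35.9]
orientation: [2.557, -1.821, -0.003]
ft_force: [-0.7, -0.7, -0.0]
width: 63.8
```

>>> move_arm([
  [0,0,30,0,0,0,65],
  [0,0,65,0,0,0,65],
  [0,0,100,0,0,0,65],
  [0,-40,120,0,0,0,65],
  [0,-80,140,0,0,0,65],
])

```text
t: 22.55
ee_pos: [449.2, 103.9, 176.8]
orientation: [-2.56, 1.816, -0.004]
ft_force: [0.2, -0.3, 0.3]
width: 64.9
```

>>> move_arm([
  [0,-30,20,0,0,0,65],
  [0,-50,30,0,0,0,65],
  [0,-50,30,0,0,0,65],
  [0,-50,30,0,0,0,65],
  [0,-50,30,0,0,0,65],
])

```text
t: 22.97
ee_pos: [448.1, 53.8, 204.0]
orientation: [-2.558, 1.823, 0.001]
ft_force: [0.2, -0.0, -0.2]
width: 65.0
```

```bash
python3 - <<'E'
from h import *
np.set_printoptions(precision=1,suppress=True)
o=get_obs();print(o["t"],o["ee_pos"],o["width"])
im=get_image("side")
print("coaster",fit(im,grey(im,0,255,90),636,189,[(18,5),(18,60)]))
print("tray",fit(im,grey(im,85,255,90),449,178,[(18,4),(18,59)]))
cv2.imwrite("pics/s9.png",cv2.resize(np.array(im["color"])[110:250,190:470,::-1],None,fx=2.8,fy=2.8,interpolation=3))
E
```

```text
22.9667 [448.1  53.8 204. ] 64.99850925246255
coaster (array([652.3, 399.9]), np.float64(0.28360413589364847))
tray (array([457.8, 226.9]), np.float64(0.376657824933687))
```

View pics/s9.png

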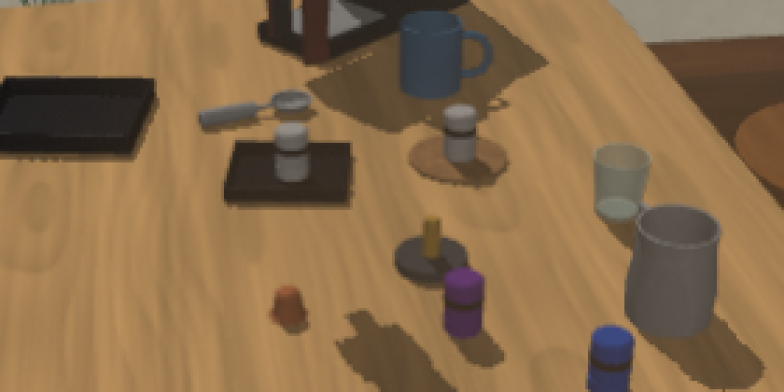

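Both ferrules stand upright: one on the coaster, px (460,135), and one in the small tray, px (292,152). The bystanders visible here are where they were. Handing in.

```bash
python3 -c "
from workcell import *
print(close_job())"
```

```text
the job is handed in; nothing more can be done
None
```

Both ferrules were tried on the pin, put away and the job handed in at about 23 s of the 69 s allowed; `close_job` gives no verdict.

- **First ferrule:** it started at (490,-177) and slid fully home, touching the base with about 4 N at underside height ≈ 12 mm. It now stands on the coaster, within a couple of mm of its centre.
- **Second ferrule:** it started at (596,-211) and stopped short at underside height ≈ 37 mm (25 mm above the base). I pressed it only about 6–7 N. It now stands in the small drip tray, which I measured at 131 x 111 mm, within about 2 mm of its centre.

**Last checks:** the final side picture shows both ferrules upright with the arm clear, and the bystanders it shows look unmoved; it does not cover the sugar jar. The outline fit of both ferrules in that same picture failed (overlap below 0.4). It locked onto background, because the mask that works for the wrist camera does not suit the side view. So for the final state I relied on the picture and the contact heights at release. For the coaster there is also an earlier wrist-camera fit, which put its ferrule at (636,190) with 0.94 overlap.

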